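# Re-rack the label stamps in reverse order

### The arm

A 6-joint arm with a two-finger parallel gripper is mounted at the origin on the work surface. World frame = base frame: x ahead of the robot, y to its left, z up, the work surface at z = 0. Lengths are in m, angles in rad, forces in N, time in s.
With the tool pointing down it reaches from about 0.375 to 0.9 m from the base axis. Payload 3.1 kg.
Tool frame: the origin (TCP) lies on the centre line of the jaws, within the pads' length; the fingertips stand 8 mm ahead of it and the grasp point (between the pads) lies 11 mm behind it; z points along the fingers, y is the line along which they close (so a half turn about z gives the same grasp; the last joint's range is limited). The gripper opens to 85 mm and grips with 20 to 120 N. Pads are 22 mm wide; open, the fingers measure 114 mm over their backs; the gripper's body (76 mm by 85 mm) begins 54 mm behind the grasp point. The pads swing forward as they close: fully open they stand 13 mm farther back than shut.
Start: joints at [1.062, 0.527, 1.433, -0, 1.181, -0.178], TCP at [0.202, 0.591, 0.239] pointing down, gripper open.
Joint ranges: [-3.08, 3.08], [-0.75, 2.2], [0.22, 2.44], [-1.43, 4.57], [0, 2.65], [-2.85, 2.85]. Speed limits (rad/s): [2.79, 2.79, 3.14, 3.14, 3.14, 3.14].

### API

Orientations are given as a unit quaternion [x, y, z, w].
In Python, from station import * gives the robot as it stands.
- The arm moves only by the tool play_rows, never from a script. Its argument "rows" is a list of rows, each a list of 3 entries, a list of its own where there are three numbers: the turn, a rotation vector about the tool's x, y, z in degrees, then the shift along the tool's x, y, z in mm, then the closure, from 0 (fully open) to 1 (shut). In form: [[[ax, ay, az], [dx, dy, dz], jaw], ...]. A call has 1 to 12 rows; each row shifts and turns the commanded pose from where the row before left it, along the tool's axes as they then stand; what a row does not reach is not made up. A row lasts 1/12 s, in which the tool goes at most 41.7 mm and 7.16 degrees, less where a joint would pass 70% of its speed; a pose out of reach is approached as far as the arm can. A call with a gripper value outside its range is refused whole. The fingers move at their own pace and stop on an object; "grip_force" is the grip in N (left out, the last holds). Time passes only in rows, so rows that do not move let the fingers close. It gives the time, the measured TCP pose, the force, the opening and the grip force at its end, in the units of the state.
- sense(): the state, without advancing time (a new reading comes with each control period).
- snapshot(name): name is "side" or "top" or "wrist"; returns (picture, depth): 384x512x3 uint8, red, green, blue; 384x512 float32, m along the optical axis (not along the pixel's ray), 0 where there is no reading.
- get_calibration(name): a dict with "vfov" (degrees; the focal length in pixels is half the picture's height over the tangent of half this angle, whatever the lens; pixels are square), "cx", "cy" (the principal point, pixels), "k1" (the pictures are not rectified: a ray, as slopes to the right and down, at radius r is drawn at 1 + k1 r^2 times it, then the intrinsics apply), "xyz" and "attitude" of the camera in the world. Camera axes: x right, y down, z forward; pixel columns grow to the right and rows downward; lengths in m; the calibration is good to about 2 mm. A picture is of the moment at which its call begins: read the wrist's pose just before it. get_calibration takes no time and is no camera call; for the wrist camera it gives the pose at the moment of the call.
- sign_off(): hands the job in; it is judged then, once.
The state is a dict: "t": time; "q": joint angles; "qd": joint speeds; "tau": joint torques, N m; "tcp_pos": TCP position; "tool_rot": TCP orientation; "force": force on the tool from outside, world axes, zero at the start; "ft_torque": the same for the moment, N m; "finger_gap": opening from 0.0 (shut) to 1.0 (fully open); "gripper_force": force on a finger pad.
Only numpy, scipy, OpenCV 4.12 (cv2) and the standard library are available. Lean on these libraries where they do the work, as an engineer would, in place of code of your own. Each camera call takes 0.05 s, during which the arm holds its last target. There are 200 camera calls.

### The job

Move the four hand stamps from their grey docks into the dark wooden rack, one to a bay, in reverse order, so that the last label stamped today is the first tomorrow: as seen from the robot, the stamp now at the left end of the row goes into the rack's right-end bay, and so on. Stand each one upright and flat on the floor of its bay; do not tip any stamp over, and leave the amber jar alone.

Things in the scene. Friction and masses are not known exactly. Their poses are not given: they have to be found in the camera images.
- stamp_round: Hand stamp: round foot 44 mm across, 14 mm tall, waist 18 mm thick, round handle 32 mm across from 54 to 84 mm above the underside; 92 mm tall; grip at 70 mm. Origin: centre of the underside. Starts upright in its dock, up to 4 mm off centre and turned up to 0.25 rad. Loose, wood with a black rubber sole, about 0.09 kg.
- stamp_square: Hand stamp: square foot 38 x 38 mm, 18 mm tall, straight round dowel handle 22 mm across up to the top at 80 mm; grip at 60 mm. Origin: centre of the underside. Starts upright in its dock, up to 4 mm off centre and turned up to 0.25 rad. Loose, wood with a black rubber sole, about 0.09 kg.
- stamp_oblong: Hand stamp: oblong foot 28 mm in its x, 46 mm in its y, 18 mm tall; flat block handle 18 mm in x, 38 mm in y, up to the top at 80 mm; grip at 60 mm, across x, fingers before and behind the row. Origin: centre of the underside. Starts upright in its dock, up to 4 mm off centre and turned up to 0.25 rad. Loose, wood with a black rubber sole, about 0.09 kg.
- stamp_mushroom: Hand stamp like a mushroom: round foot 34 mm across, 14 mm tall, stem 18 mm thick, broad cap 42 mm across from 60 to 82 mm above the underside; 88 mm tall; grip the cap at 71 mm. Origin: centre of the underside. Starts upright in its dock, up to 4 mm off centre and turned up to 0.25 rad. Loose, wood with a black rubber sole, about 0.09 kg.
- dock_round: Grey plastic dock, fixed, in which the round stamp stands at the start. 64 x 64 mm, 13 mm tall; inside 58 x 58 mm, floor 6 mm above its origin. Origin: centre of its underside, 6 mm above the table. Its y axis runs along the row, to the robot's left (within 0.35 rad of world +y); x points across the row, away from the robot.
- dock_square: Grey plastic dock, fixed, in which the square stamp stands at the start. The four docks are alike and stand in a straight row at 66 mm pitch, in random order, on a thin fixed aluminium rail (76 x 274 x 6 mm): this is the old rack. Sizes, origin and axes as for dock_round.
- dock_oblong: Grey plastic dock, fixed, in which the oblong stamp stands at the start. Sizes, origin and axes as for dock_round. The old rack (the row of docks) may be to the left or to the right of the new one.
- dock_mushroom: Grey plastic dock, fixed, in which the mushroom stamp stands at the start. Sizes, origin and axes as for dock_round.
- rack: New rack, empty at the start: dark wooden tray 72 x 270 mm, fixed, four bays in a row, each 60 x 60 mm inside, walls 6 mm; floors 8 mm, wall tops 16 mm above the table. Origin: centre of the underside. y runs along the row to the robot's left (within 0.35 rad of world +y), x away from it. Bay centres, left to right: y = +99, +33, -33, -99 mm, x = 0. A stamp fits at any turn.
- jar: Bystander: amber glass jar with a black lid, 64 mm across, 85 mm tall, standing on the table beyond the racks. Origin: centre of its underside.

How it is judged:
At the end, for the whole second after the job is handed in: Each stamp stands at rest and upright (within 0.1 rad) on the floor of its bay (underside within 3 mm of it, centre within 15 mm of the bay's centre along and across the rack), and the row, left to right, is the reverse of the row in which the stamps' docks stand (((y of each of dock_square, dock_oblong, dock_mushroom in the frame of dock_round below 0 m and y of stamp_round in the frame of rack between -0.114 and -0.084 m) or (y of each of dock_square, dock_oblong in the frame of dock_round below 0 m and y of dock_mushroom in the frame of dock_round above 0 m and y of stamp_round in the frame of rack between -0.048 and -0.018 m) or (y of each of dock_square, dock_mushroom in the frame of dock_round below 0 m and y of dock_oblong in the frame of dock_round above 0 m and y of stamp_round in the frame of rack between -0.048 and -0.018 m) or (y of dock_square in the frame of dock_round below 0 m and y of each of dock_oblong, dock_mushroom in the frame of dock_round above 0 m and y of stamp_round in the frame of rack between 0.018 and 0.048 m) or (y of dock_square in the frame of dock_round above 0 m and y of each of dock_oblong, dock_mushroom in the frame of dock_round below 0 m and y of stamp_round in the frame of rack between -0.048 and -0.018 m) or (y of each of dock_square, dock_mushroom in the frame of dock_round above 0 m and y of dock_oblong in the frame of dock_round below 0 m and y of stamp_round in the frame of rack between 0.018 and 0.048 m) or (y of each of dock_square, dock_oblong in the frame of dock_round above 0 m and y of dock_mushroom in the frame of dock_round below 0 m and y of stamp_round in the frame of rack between 0.018 and 0.048 m) or (y of each of dock_square, dock_oblong, dock_mushroom in the frame of dock_round above 0 m and y of stamp_round in the frame of rack between 0.084 and 0.114 m)) and x of stamp_round in the frame of rack between -0.015 and 0.015 m and z of stamp_round in the frame of rack between 0.005 and 0.011 m and angle between each of stamp_round, stamp_square, stamp_oblong, stamp_mushroom's own z axis and vertical below 0.1 rad and linear speed of each of stamp_round, stamp_square, stamp_oblong, stamp_mushroom below 0.02 m/s and ((y of each of dock_round, dock_oblong, dock_mushroom in the frame of dock_square below 0 m and y of stamp_square in the frame of rack between -0.114 and -0.084 m) or (y of each of dock_round, dock_oblong in the frame of dock_square below 0 m and y of dock_mushroom in the frame of dock_square above 0 m and y of stamp_square in the frame of rack between -0.048 and -0.018 m) or (y of each of dock_round, dock_mushroom in the frame of dock_square below 0 m and y of dock_oblong in the frame of dock_square above 0 m and y of stamp_square in the frame of rack between -0.048 and -0.018 m) or (y of dock_round in the frame of dock_square below 0 m and y of each of dock_oblong, dock_mushroom in the frame of dock_square above 0 m and y of stamp_square in the frame of rack between 0.018 and 0.048 m) or (y of dock_round in the frame of dock_square above 0 m and y of each of dock_oblong, dock_mushroom in the frame of dock_square below 0 m and y of stamp_square in the frame of rack between -0.048 and -0.018 m) or (y of each of dock_round, dock_mushroom in the frame of dock_square above 0 m and y of dock_oblong in the frame of dock_square below 0 m and y of stamp_square in the frame of rack between 0.018 and 0.048 m) or (y of each of dock_round, dock_oblong in the frame of dock_square above 0 m and y of dock_mushroom in the frame of dock_square below 0 m and y of stamp_square in the frame of rack between 0.018 and 0.048 m) or (y of each of dock_round, dock_oblong, dock_mushroom in the frame of dock_square above 0 m and y of stamp_square in the frame of rack between 0.084 and 0.114 m)) and x of stamp_square in the frame of rack between -0.015 and 0.015 m and z of stamp_square in the frame of rack between 0.005 and 0.011 m and ((y of each of dock_round, dock_square, dock_mushroom in the frame of dock_oblong below 0 m and y of stamp_oblong in the frame of rack between -0.114 and -0.084 m) or (y of each of dock_round, dock_square in the frame of dock_oblong below 0 m and y of dock_mushroom in the frame of dock_oblong above 0 m and y of stamp_oblong in the frame of rack between -0.048 and -0.018 m) or (y of each of dock_round, dock_mushroom in the frame of dock_oblong below 0 m and y of dock_square in the frame of dock_oblong above 0 m and y of stamp_oblong in the frame of rack between -0.048 and -0.018 m) or (y of dock_round in the frame of dock_oblong below 0 m and y of each of dock_square, dock_mushroom in the frame of dock_oblong above 0 m and y of stamp_oblong in the frame of rack between 0.018 and 0.048 m) or (y of dock_round in the frame of dock_oblong above 0 m and y of each of dock_square, dock_mushroom in the frame of dock_oblong below 0 m and y of stamp_oblong in the frame of rack between -0.048 and -0.018 m) or (y of each of dock_round, dock_mushroom in the frame of dock_oblong above 0 m and y of dock_square in the frame of dock_oblong below 0 m and y of stamp_oblong in the frame of rack between 0.018 and 0.048 m) or (y of each of dock_round, dock_square in the frame of dock_oblong above 0 m and y of dock_mushroom in the frame of dock_oblong below 0 m and y of stamp_oblong in the frame of rack between 0.018 and 0.048 m) or (y of each of dock_round, dock_square, dock_mushroom in the frame of dock_oblong above 0 m and y of stamp_oblong in the frame of rack between 0.084 and 0.114 m)) and x of stamp_oblong in the frame of rack between -0.015 and 0.015 m and z of stamp_oblong in the frame of rack between 0.005 and 0.011 m and ((y of each of dock_round, dock_square, dock_oblong in the frame of dock_mushroom below 0 m and y of stamp_mushroom in the frame of rack between -0.114 and -0.084 m) or (y of each of dock_round, dock_square in the frame of dock_mushroom below 0 m and y of dock_oblong in the frame of dock_mushroom above 0 m and y of stamp_mushroom in the frame of rack between -0.048 and -0.018 m) or (y of each of dock_round, dock_oblong in the frame of dock_mushroom below 0 m and y of dock_square in the frame of dock_mushroom above 0 m and y of stamp_mushroom in the frame of rack between -0.048 and -0.018 m) or (y of dock_round in the frame of dock_mushroom below 0 m and y of each of dock_square, dock_oblong in the frame of dock_mushroom above 0 m and y of stamp_mushroom in the frame of rack between 0.018 and 0.048 m) or (y of dock_round in the frame of dock_mushroom above 0 m and y of each of dock_square, dock_oblong in the frame of dock_mushroom below 0 m and y of stamp_mushroom in the frame of rack between -0.048 and -0.018 m) or (y of each of dock_round, dock_oblong in the frame of dock_mushroom above 0 m and y of dock_square in the frame of dock_mushroom below 0 m and y of stamp_mushroom in the frame of rack between 0.018 and 0.048 m) or (y of each of dock_round, dock_square in the frame of dock_mushroom above 0 m and y of dock_oblong in the frame of dock_mushroom below 0 m and y of stamp_mushroom in the frame of rack between 0.018 and 0.048 m) or (y of each of dock_round, dock_square, dock_oblong in the frame of dock_mushroom above 0 m and y of stamp_mushroom in the frame of rack between 0.084 and 0.114 m)) and x of stamp_mushroom in the frame of rack between -0.015 and 0.015 m and z of stamp_mushroom in the frame of rack between 0.005 and 0.011 m); the robot touches nothing.
It fails at once if the round stamp is tipped over (angle between stamp_round's own z axis and vertical above 0.6 rad).
It fails at once if the square stamp is tipped over (angle between stamp_square's own z axis and vertical above 0.6 rad).
It fails at once if the oblong stamp is tipped over (angle between stamp_oblong's own z axis and vertical above 0.6 rad).
It fails at once if the mushroom stamp is tipped over (angle between stamp_mushroom's own z axis and vertical above 0.6 rad).
It fails at once if the amber jar is shifted or tipped (distance of jar from where it was at the start of the episode above 0.03 m or angle between jar's own z axis and vertical above 0.3 rad).
It also fails if it takes over 109 s, if anything falls off the work surface, if the arm or the gripper's body presses on something with over 40 N, if the wrist force passes 120 N, or if a joint passes its speed limit or range.

## Working session

There is one attempt and no reset: what is moved stays moved. The work goes in short steps, Python scripts to look and compute and a tool call to move; the robot and the scene stay as the last step left them, time stands still between calls to the robot, and variables do not carry over. Pictures are saved under pics/ and viewed, at most 14 in all, crops included, and the job is handed in when it is done.

Besides the shell and the picture viewer there is one more tool, called after "Emit:" in YAML: its name, and indented under it one key for each argument. play_rows: Moves the arm, as the interface text tells. Its arguments: {"type":"object","properties":{"rows":{"type":"array","items":{"type":"array"}},"grip_force":{"type":"number"}},"required":["rows"]}

```bash
mkdir -p pics; ls
python3 - <<'E'
from station import *
import cv2,numpy as np
s=sense();print(s)
for n in("top","side"):
    p,d=snapshot(n);cv2.imwrite(f"pics/{n}0.png",cv2.resize(p[:,:,::-1],(800,600)));np.savez(f"{n}0.npz",p=p,d=d);print(n,get_calibration(n))
print(get_calibration("wrist"))
E
```

```text
pics
{'t': 0.0, 'q': array([ 1.06253434e+00,  5.28459036e-01,  1.43389295e+00, -3.20448486e-05,
        1.18140097e+00, -1.78493265e-01]), 'qd': array([-0.0001378 , -0.00057108,  0.00080298,  0.00020412,  0.00178738,
        0.00106115]), 'tau': array([ 4.78366237e-04, -4.42340362e+01, -1.78025401e+01, -7.30065062e-05,
        8.35548359e-03,  1.37050350e-05]), 'tcp_pos': array([0.20202253, 0.5907139 , 0.23834096]), 'tool_rot': array([ 1.64132151e-01,  9.86437768e-01, -1.02208248e-03, -3.49702168e-04]), 'force': array([-0.47234579,  0.14796767,  0.05399336]), 'ft_torque': array([-0.01266315, -0.00156131,  0.02158089]), 'gripper_force': 0.0, 'finger_gap': 0.9970374004083787}
top {'vfov': 49.561270464173916, 'cx': 255.42127587612805, 'cy': 193.07024902105115, 'k1': -0.14614241644978548, 'xyz': array([0.55240264, 0.01425977, 0.88805111]), 'attitude': array([ 0.7157314 , -0.69715703,  0.03003936, -0.02825383])}
side {'vfov': 51.052870274477456, 'cx': 247.2727553172898, 'cy': 198.0783089967369, 'k1': 0.011814776742294229, 'xyz': array([0.37628437, 0.64168872, 0.59272977]), 'attitude': array([-0.18218626,  0.8865577 , -0.41741265,  0.08118056])}
{'vfov': 66.90712122952336, 'cx': 250.915809749402, 'cy': 188.57260243699824, 'k1': 0.01518457807908217, 'xyz': array([0.12920516, 0.61695154, 0.3720579 ]), 'attitude': array([0.80391347, 0.57469838, 0.08866283, 0.12483514])}
```

View pics/top0.png

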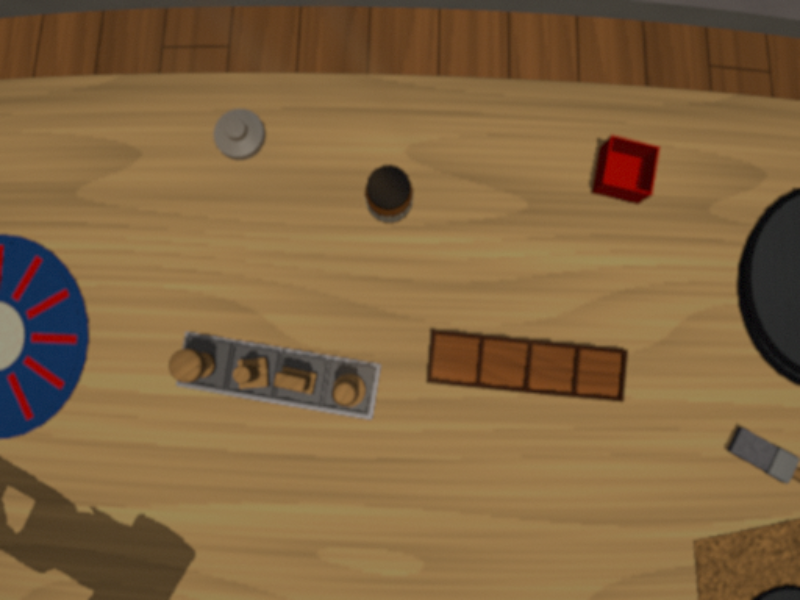

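View pics/side0.png

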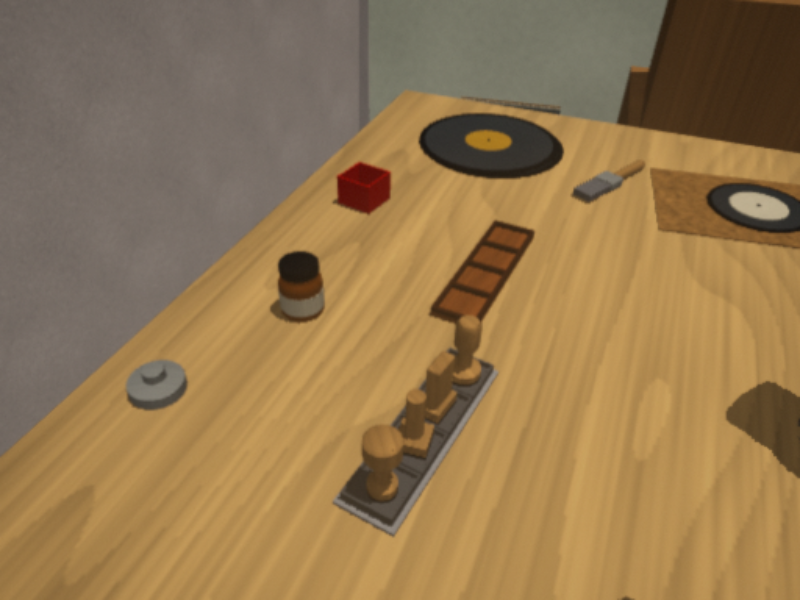

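The row in the top view, left to right, is mushroom (~190,362), square (~245,373), oblong (~297,378), round (~348,388). The empty rack's corners are at (430,330), (627,348), (622,400) and (428,380), with the jar at (388,193) behind. Next I'll measure from the depth.

```bash
cat > h.py <<'E'
from station import *
import cv2,numpy as np
from scipy.spatial.transform import Rotation as R
def K(c):
    f=192/np.tan(np.radians(c["vfov"])/2);return np.array([[f,0,c["cx"]],[0,f,c["cy"]],[0,0,1]])
def rays(c,uv):
    return cv2.undistortPoints(np.asarray(uv,float).reshape(-1,1,2),K(c),np.array([c["k1"],0,0,0.]))[:,0]
def atz(c,uv,z):
    r=np.c_[rays(c,uv),np.ones(len(np.reshape(uv,(-1,2))))]@R.from_quat(c["attitude"]).as_matrix().T
    return c["xyz"]+r*((z-c["xyz"][2])/r[:,2])[:,None]
def cloud(c,d):
    v,u=np.mgrid[:384,:512];uv=np.c_[u.ravel(),v.ravel()]
    P=np.c_[rays(c,uv),np.ones(len(uv))]*d.ravel()[:,None]
    return (P@R.from_quat(c["attitude"]).as_matrix().T+c["xyz"]).reshape(384,512,3)
def delta(x,y,z,yaw):
    "shift in tool mm and turn deg to TCP xyz with tool y at yaw, pointing down"
    s=sense();r=R.from_quat(s["tool_rot"]);yv=np.array([np.cos(yaw),np.sin(yaw),0]);zv=np.array([0,0,-1.])
    T=R.from_matrix(np.c_[np.cross(yv,zv),yv,zv])
    print("tcp",s["tcp_pos"].round(4),"turn",np.degrees((r.inv()*T).as_rotvec()).round(2),"shift(now)",(r.inv().apply(np.array([x,y,z])-s["tcp_pos"])*1e3).round(1),
      "shift(after turn)",(T.inv().apply(np.array([x,y,z])-s["tcp_pos"])*1e3).round(1),"t",round(s["t"],2),"gap",round(s["finger_gap"],3))
E
python3 - <<'E'
from h import *
c=get_calibration("top")
k=1/1.5625
def up(a): return (np.array(a)+.5)*k-.5
print("rack",atz(c,up([(430,330),(627,348),(622,400),(428,380)]),.016).round(4))
print("rail",atz(c,up([(188,332),(380,362),(372,416),(178,382)]),.006).round(4))
for n in("top","side"):
    c=get_calibration(n);f=np.load(n+"0.npz");P=cloud(c,f["d"]);p=f["p"]
    rg=(P[...,0]>.3)&(P[...,0]<.6)&(P[...,1]>0)&(P[...,1]<.45)
    print(n,"table z",np.median(P[300:330,200:300,2]))
    m=(rg&(P[...,2]>.07)).astype(np.uint8);N,L=cv2.connectedComponents(m)
    for i in range(1,N):
        q=P[L==i]
        if len(q)<15: continue
        t=q[q[:,2]>q[:,2].max()-.008]
        print(len(q),"zmax",q[:,2].max().round(4),"topmean",t.mean(0).round(4),"mid",((q.min(0)+q.max(0))/2).round(4),"ext",np.ptp(q,0).round(3),cv2.minAreaRect((t[:,:2]*1e3).astype(np.float32)))
    hsv=cv2.cvtColor(p,cv2.COLOR_RGB2HSV)
    big=cv2.resize(p[:,:,::-1],None,fx=1,fy=1)
p=np.load("top0.npz")["p"][:,:,::-1]
a=cv2.resize(p[195:285,100:260],(800,450),interpolation=cv2.INTER_CUBIC);cv2.imwrite("pics/c1.png",a)
a=cv2.resize(p[195:285,260:420],(800,450),interpolation=cv2.INTER_CUBIC);cv2.imwrite("pics/c2.png",a)
E
```

```text
rack [[ 0.5878 -0.0291  0.016 ]
 [ 0.5696 -0.2997  0.016 ]
 [ 0.4987 -0.2932  0.016 ]
 [ 0.5209 -0.028   0.016 ]]
rail [[0.5761 0.303  0.006 ]
 [0.5431 0.0371 0.006 ]
 [0.4701 0.0459 0.006 ]
 [0.507  0.3141 0.006 ]]
top table z 0.0007389001471440615
428 zmax 0.8881 topmean [0.5524 0.0143 0.8881] mid [0.5327 0.1555 0.4806] ext [0.041 0.283 0.815] ((552.4026489257812, 14.259771347045898), (0.0, 0.0), 0.0)
128 zmax 0.8881 topmean [0.5524 0.0143 0.8881] mid [0.5327 0.115  0.4794] ext [0.039 0.202 0.817] ((552.4026489257812, 14.259771347045898), (0.0, 0.0), 0.0)
202 zmax 0.8881 topmean [0.5524 0.0143 0.8881] mid [0.529  0.0886 0.4792] ext [0.047 0.149 0.818] ((552.4026489257812, 14.259771347045898), (0.0, 0.0), 0.0)
237 zmax 0.1072 topmean [0.5063 0.077  0.1027] mid [0.506  0.077  0.0893] ext [0.031 0.031 0.036] ((506.2416076660156, 77.00161743164062), (26.50896453857422, 30.301851272583008), 1.81092369556427)
side table z 0.002765796982566293
327 zmax 0.106 topmean [0.5039 0.0798 0.1016] mid [0.5043 0.0793 0.0881] ext [0.032 0.028 0.036] ((504.8415222167969, 78.16675567626953), (25.294513702392578, 26.689273834228516), 72.8613510131836)
282 zmax 0.094 topmean [0.5148 0.148  0.091 ] mid [0.5152 0.1461 0.082 ] ext [0.024 0.04  0.024] ((514.7083129882812, 145.6312255859375), (38.50295639038086, 17.51380157470703), 78.89276885986328)
201 zmax 0.0935 topmean [0.5223 0.2074 0.091 ] mid [0.5222 0.2063 0.0817] ext [0.021 0.021 0.023] ((522.5668334960938, 205.8231658935547), (20.516830444335938, 20.06074333190918), 6.85745906829834)
667 zmax 0.1012 topmean [0.5305 0.2789 0.0976] mid [0.5313 0.2765 0.0864] ext [0.041 0.043 0.03 ] ((531.003173828125, 277.3857727050781), (39.46748733520508, 38.56243133544922), 26.88699722290039)
```

View pics/c1.png

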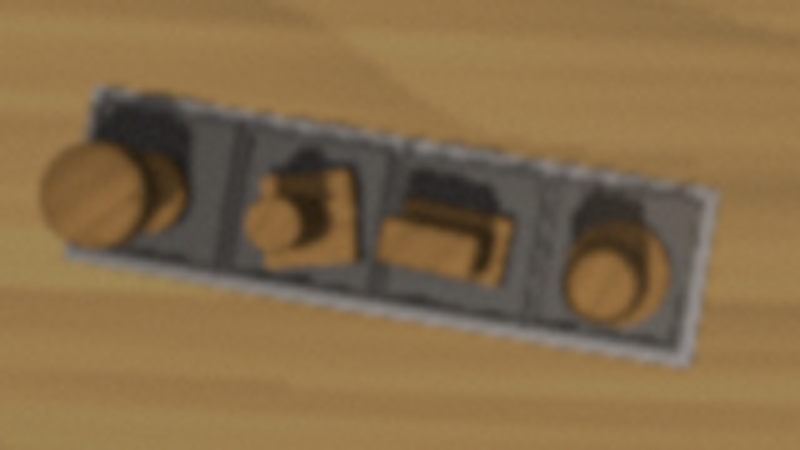

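View pics/c2.png

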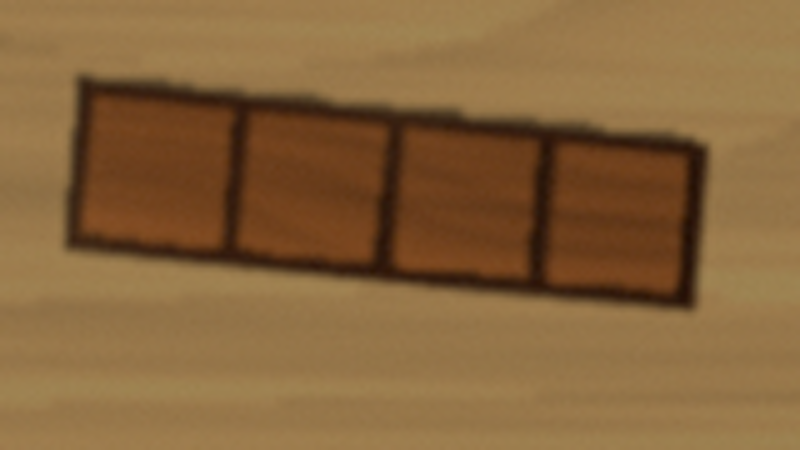

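The crops show the rack's corners at (82,78), (706,146), (692,306) and (70,246). The stamp tops are mushroom (94,195), square (273,224), oblong (430,243) and round (606,285), all in 5x crop pixels.

Run:
```python
from h import *
c=get_calibration("top")
def up(a,o): return (np.array(a)+.5)/5-.5+np.array(o)
Q=atz(c,up([(82,78),(706,146),(692,306),(70,246)],(260,195)),.016)
print("rack",Q.round(4),"c",Q.mean(0).round(4),[np.linalg.norm(Q[i]-Q[(i+1)%4]).round(4) for i in range(4)])
y=(Q[0]+Q[3]-Q[1]-Q[2]);y/=np.linalg.norm(y);yaw=np.arctan2(-y[0],y[1]);print("rack yaw",yaw)
for b in(.099,.033,-.033,-.099): print("bay",b,(Q.mean(0)+y*b).round(4))
D=atz(c,up([(96,88),(717,190),(688,364),(66,258)],(100,195)),.006)
w=(D[0]+D[3]-D[1]-D[2]);print("dock yaw",np.arctan2(-w[0],w[1]),"c",D.mean(0).round(4),[np.linalg.norm(D[i]-D[(i+1)%4]).round(4) for i in range(4)])
w/=np.linalg.norm(w)
for b in(.099,.033,-.033,-.099): print("dock",b,(D.mean(0)+w*b).round(4))
for n,a,z in(("mush",(94,195),.09),("sq",(273,224),.092),("ob",(430,243),.092),("rd",(606,285),.097)):
    print(n,atz(c,up([a],(100,195)),z).round(4))
delta(.520,.205,.25,-.15)
```

```text
rack [[ 0.5896 -0.0311  0.016 ]
 [ 0.5669 -0.299   0.016 ]
 [ 0.4988 -0.2935  0.016 ]
 [ 0.5192 -0.0277  0.016 ]] c [ 0.5436 -0.1628  0.016 ] [np.float64(0.2689), np.float64(0.0684), np.float64(0.2665), np.float64(0.0704)]
rack yaw -0.08070636014335952
bay 0.099 [ 0.5516 -0.0641  0.016 ]
bay 0.033 [ 0.5463 -0.1299  0.016 ]
bay -0.033 [ 0.541  -0.1957  0.016 ]
bay -0.099 [ 0.5356 -0.2615  0.016 ]
dock yaw -0.13141149781388206 c [0.5218 0.1766 0.006 ] [np.float64(0.2712), np.float64(0.0743), np.float64(0.2711), np.float64(0.0741)]
dock 0.099 [0.5347 0.2747 0.006 ]
dock 0.033 [0.5261 0.2093 0.006 ]
dock -0.033 [0.5174 0.1439 0.006 ]
dock -0.099 [0.5088 0.0784 0.006 ]
mush [[0.5324 0.2771 0.09  ]]
sq [[0.5238 0.2052 0.092 ]]
ob [[0.5185 0.1441 0.092 ]]
rd [[0.5049 0.0757 0.097 ]]
tcp [0.2021 0.5908 0.2384] turn [-1.00e-01  6.00e-02  7.97e+01] shift(now) [-425.7 -262.   -11.2] shift(after turn) [-333.9  372.   -11.6] t 0.1 gap 0.997
```

Emit:
play_rows:
  rows:
    - [[0,0,7],[0,0,0],0]
    - [[0,0,7],[0,0,0],0]
    - [[0,0,7],[0,0,0],0]
    - [[0,0,7],[0,0,0],0]
    - [[0,0,7],[0,0,0],0]
    - [[0,0,7],[0,0,0],0]
    - [[0,0,7],[0,0,0],0]
    - [[0,0,7],[0,0,0],0]
    - [[0,0,7],[0,0,0],0]
    - [[0,0,7],[0,0,0],0]
    - [[0,0,7],[0,0,0],0]
    - [[0,0,1.6],[0,0,0],0]
  grip_force: 40

```text
t: 1.1
tcp_pos: [0.2022, 0.5909, 0.2387]
tool_rot: [0.753, 0.658, -0.001, 0.0]
force: [0.1, -0.6, -0.0]
finger_gap: 1.003
gripper_force: 0.0
```

```bash
python3 -c "
from h import *
delta(.532,.277,.2,-.13)"
```

```text
tcp [0.2022 0.5909 0.2387] turn [-0.03  0.07 -0.31] shift(now) [-266.5  369.2   38.9] shift(after turn) [-268.5  367.8   38.7] t 1.1 gap 1.003
```

Emit:
play_rows:
  rows:
    - [[0,0,0],[-11,15,0],0]
    - [[0,0,0],[-22,30,3],0]
    - [[0,0,0],[-22,30,3],0]
    - [[0,0,0],[-22,30,3],0]
    - [[0,0,0],[-22,30,3],0]
    - [[0,0,0],[-22,30,3],0]
    - [[0,0,0],[-22,30,3],0]
    - [[0,0,0],[-22,30,3],0]
    - [[0,0,0],[-22,30,3],0]
    - [[0,0,0],[-22,30,3],0]
    - [[0,0,0],[-22,30,3],0]
    - [[0,0,0],[-22,30,3],0]

```text
t: 2.1
tcp_pos: [0.5122, 0.2939, 0.2058]
tool_rot: [0.752, 0.659, -0.0, -0.0]
force: [0.4, 0.8, -1.3]
finger_gap: 1.003
gripper_force: 0.0
```

Emit:
play_rows:
  rows:
    - [[0,0,0],[-10,15,5],0]
    - [[0,0,0],[-5,8,4],0]
    - [[0,0,0],[0,0,0],0]
    - [[0,0,0],[0,0,0],0]

```text
t: 2.43
tcp_pos: [0.5313, 0.2777, 0.1966]
tool_rot: [0.752, 0.659, -0.001, -0.001]
force: [0.0, -0.2, 0.3]
finger_gap: 0.999
gripper_force: 0.0
```

```bash
python3 -c "
from h import *
delta(.532,.277,.072,-.13)
p,d=snapshot('wrist');cv2.imwrite('pics/w1.png',p[:,:,::-1])"
```

```text
tcp [0.5313 0.2777 0.1966] turn [-0.14  0.02 -0.07] shift(now) [ -0.6   1.1 124.6] shift(after turn) [ -0.6   0.8 124.6] t 2.43 gap 0.999
```

View pics/w1.png

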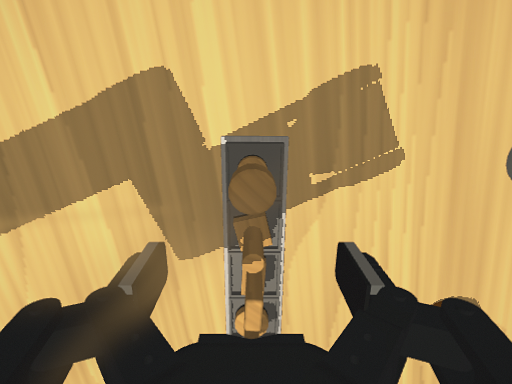

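The wrist view shows the mushroom cap at (252,188), centred between the pads at columns ~150 and ~355. I'll descend.

Emit:
play_rows:
  rows:
    - [[0,0,0],[0,1,15],0]
    - [[0,0,0],[0,0,25],0]
    - [[0,0,0],[0,0,25],0]
    - [[0,0,0],[0,0,25],0]
    - [[0,0,0],[0,0,18],0]
    - [[0,0,0],[0,0,12],0]
    - [[0,0,0],[0,0,6],0]
    - [[0,0,0],[0,0,0],0.2]
    - [[0,0,0],[0,0,0],0.4]
    - [[0,0,0],[0,0,0],0.5]
    - [[0,0,0],[0,0,0],0.6]
    - [[0,0,0],[0,0,0],0.7]
  grip_force: 40

```text
t: 3.48
tcp_pos: [0.5338, 0.2778, 0.0728]
tool_rot: [0.752, 0.659, 0.001, 0.0]
force: [-1.7, 0.2, 4.4]
finger_gap: 0.477
gripper_force: 40.2
```

Emit:
play_rows:
  rows:
    - [[0,0,0],[0,0,0],0.8]
    - [[0,0,0],[0,0,0],1]
    - [[0,0,0],[0,0,0],1]
    - [[0,0,0],[0,0,0],1]
    - [[0,0,0],[0,0,0],1]

```text
t: 3.9
tcp_pos: [0.5338, 0.2778, 0.0728]
tool_rot: [0.752, 0.659, 0.001, 0.0]
force: [-1.6, -0.3, 7.3]
finger_gap: 0.477
gripper_force: 40.4
```

Emit:
play_rows:
  rows:
    - [[0,0,0],[0,0,-8],1]
    - [[0,0,0],[0,0,-16],1]
    - [[0,0,0],[0,0,-25],1]
    - [[0,0,0],[0,0,-25],1]
    - [[0,0,0],[0,0,-25],1]
    - [[0,0,0],[0,0,-16],1]
    - [[0,0,0],[0,0,-10],1]
    - [[0,0,0],[0,0,0],1]

```text
t: 4.57
tcp_pos: [0.5346, 0.2778, 0.199]
tool_rot: [0.752, 0.659, 0.002, 0.001]
force: [0.5, 0.8, -1.5]
finger_gap: 0.481
gripper_force: 40.8
```

```bash
python3 -c "
from h import *
delta(.5356,-.2615,.198,-.081);print(sense()['force'])"
```

```text
tcp [0.5346 0.2778 0.199 ] turn [ 0.28 -0.11 -2.86] shift(now) [-5.345e+02  7.130e+01  2.000e-01] shift(after turn) [-537.4   44.6    1. ] t 4.57 gap 0.481
[ 0.45356256  0.84436077 -1.47616474]
```

Emit:
play_rows:
  rows:
    - [[0,0,0],[-8,1,0],1]
    - [[0,0,0],[-16,2,0],1]
    - [[0,0,0],[-25,3,0],1]
    - [[0,0,0],[-30,4,0],1]
    - [[0,0,0],[-30,4,0],1]
    - [[0,0,0],[-30,4,0],1]
    - [[0,0,0],[-30,4,0],1]
    - [[0,0,0],[-30,4,0],1]
    - [[0,0,0],[-30,4,0],1]
    - [[0,0,0],[-30,4,0],1]
    - [[0,0,0],[-30,4,0],1]
    - [[0,0,0],[-30,4,0],1]

```text
t: 5.57
tcp_pos: [0.5315, -0.0459, 0.1945]
tool_rot: [0.752, 0.659, -0.001, -0.002]
force: [1.4, -0.8, -1.2]
finger_gap: 0.479
gripper_force: 40.7
```

Emit:
play_rows:
  rows:
    - [[0,0,0],[-30,4,0],1]
    - [[0,0,0],[-30,4,0],1]
    - [[0,0,0],[-30,4,0],1]
    - [[0,0,0],[-30,4,0],1]
    - [[0,0,0],[-30,4,0],1]
    - [[0,0,0],[-30,4,0],1]
    - [[0,0,0],[-20,3,0],1]
    - [[0,0,0],[-10,1,0],1]
    - [[0,0,-1.5],[-4,1,0],1]
    - [[0,0,-1.5],[0,0,0],1]
    - [[0,0,0],[0,0,0],1]

```text
t: 6.48
tcp_pos: [0.5328, -0.2597, 0.1947]
tool_rot: [0.734, 0.679, -0.0, -0.002]
force: [0.1, 0.3, -1.5]
finger_gap: 0.475
gripper_force: 40.7
```

```bash
python3 -c "
from h import *
delta(.5356,-.2615,.07,-.081)
p,d=snapshot('side');cv2.imwrite('pics/s1.png',cv2.resize(p[60:250,200:400,::-1],(800,600)))"
```

```text
tcp [ 0.5328 -0.2597  0.1947] turn [-0.18 -0.13  0.13] shift(now) [ -1.8   3.3 124.7] shift(after turn) [ -1.6   2.9 124.7] t 6.48 gap 0.475
```

View pics/s1.png

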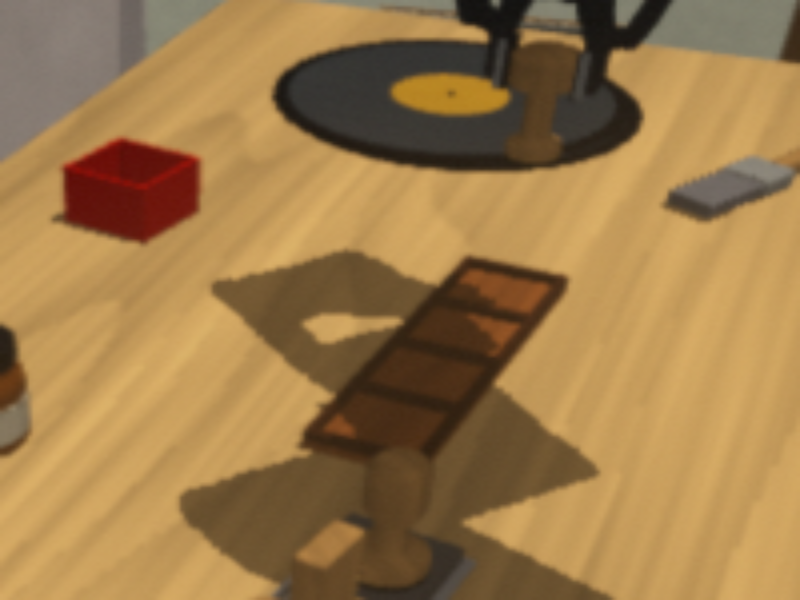

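The side view shows the mushroom upright in the jaws (540,100) above the far bay. I'll lower it.

Emit:
play_rows:
  rows:
    - [[0,0,0],[-2,3,10],1]
    - [[0,0,0],[0,0,20],1]
    - [[0,0,0],[0,0,25],1]
    - [[0,0,0],[0,0,25],1]
    - [[0,0,0],[0,0,20],1]
    - [[0,0,0],[0,0,12],1]
    - [[0,0,0],[0,0,6],1]
    - [[0,0,0],[0,0,4],1]
    - [[0,0,0],[0,0,2],1]
    - [[0,0,0],[0,0,0],1]
    - [[0,0,0],[0,0,0],1]

```text
t: 7.45
tcp_pos: [0.5376, -0.2629, 0.0732]
tool_rot: [0.734, 0.679, 0.0, 0.001]
force: [1.2, 0.0, -0.9]
finger_gap: 0.478
gripper_force: 40.7
```

Emit:
play_rows:
  rows:
    - [[0,0,0],[0,-2,2],1]
    - [[0,0,0],[0,0,1],1]
    - [[0,0,0],[0,0,1],1]
    - [[0,0,0],[0,0,0],1]

```text
t: 7.78
tcp_pos: [0.535, -0.2625, 0.0689]
tool_rot: [0.734, 0.679, -0.0, 0.0]
force: [-0.7, 0.2, 1.4]
finger_gap: 0.48
gripper_force: 41.0
```

Emit:
play_rows:
  rows:
    - [[0,0,0],[0,0,0.5],0.5]
    - [[0,0,0],[0,0,0],0.45]
    - [[0,0,0],[0,0,0],0.4]
    - [[0,0,0],[0,0,0],0.2]
    - [[0,0,0],[0,0,0],0]
    - [[0,0,0],[0,0,0],0]
    - [[0,0,0],[0,0,0],0]
    - [[0,0,0],[0,0,0],0]
    - [[0,0,0],[0,0,-10],0]
    - [[0,0,0],[0,0,-25],0]
    - [[0,0,0],[0,0,-30],0]
    - [[0,0,0],[0,0,-30],0]

```text
t: 8.78
tcp_pos: [0.5345, -0.262, 0.1639]
tool_rot: [0.734, 0.679, -0.0, -0.001]
force: [0.7, -0.4, 0.2]
finger_gap: 1.0
gripper_force: 0.0
```

Emit:
play_rows:
  rows:
    - [[0,0,0],[0,0,-25],0]
    - [[0,0,0],[0,0,-10],0]
    - [[0,0,0],[10,0,0],0]
    - [[0,0,0],[20,0,0],0]

```text
t: 9.12
tcp_pos: [0.5375, -0.2336, 0.1981]
tool_rot: [0.735, 0.678, 0.0, 0.001]
force: [-0.2, 0.3, -1.1]
finger_gap: 1.006
gripper_force: 0.0
```

```bash
python3 -c "
from h import *
delta(.523,.2055,.2,-.13)
p,d=snapshot('side');cv2.imwrite('pics/s2.png',cv2.resize(p[60:250,200:400,::-1],(800,600)))"
```

```text
tcp [ 0.5375 -0.2336  0.1981] turn [0.1  0.08 2.8 ] shift(now) [436.4 -50.   -2.6] shift(after turn) [433.5 -71.3  -1.9] t 9.12 gap 1.006
```

View pics/s2.png

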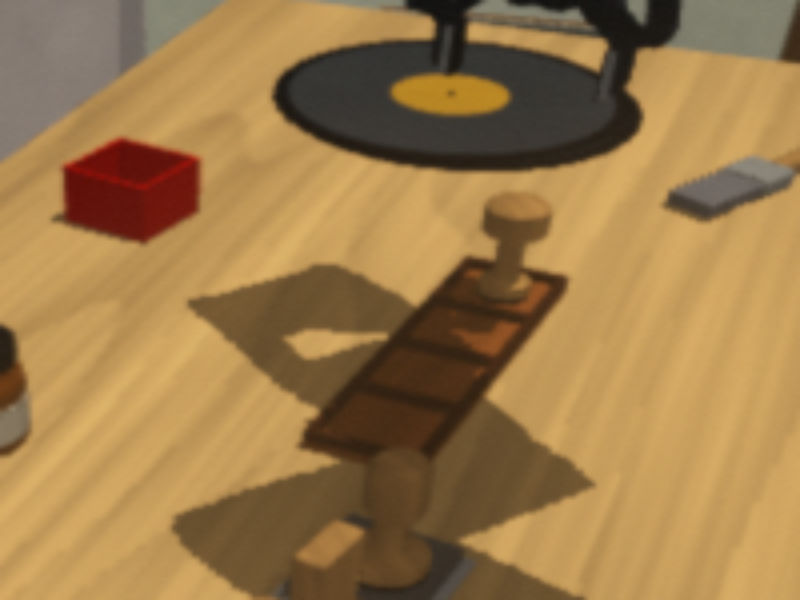

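The mushroom stands upright in the right-end bay (~(505,290)). Next is the square.

Emit:
play_rows:
  rows:
    - [[0,0,2.8],[0,0,0],0]
    - [[0,0,0],[15,-2,0],0]
    - [[0,0,0],[25,-4,0],0]
    - [[0,0,0],[35,-6,0],0]
    - [[0,0,0],[35,-6,0],0]
    - [[0,0,0],[35,-6,0],0]
    - [[0,0,0],[35,-6,0],0]
    - [[0,0,0],[35,-6,0],0]
    - [[0,0,0],[35,-6,0],0]
    - [[0,0,0],[35,-6,0],0]
    - [[0,0,0],[35,-6,0],0]
    - [[0,0,0],[35,-6,0],0]

```text
t: 10.17
tcp_pos: [0.5207, 0.13, 0.1965]
tool_rot: [0.75, 0.661, -0.001, -0.001]
force: [0.5, -0.3, 0.5]
finger_gap: 1.0
gripper_force: 0.0
```

Emit:
play_rows:
  rows:
    - [[0,0,0],[35,-6,0],0]
    - [[0,0,0],[25,-4,0],0]
    - [[0,0,0],[13,-2,0],0]
    - [[0,0,0],[0,0,0],0]
    - [[0,0,0],[0,0,0],0]

```text
t: 10.58
tcp_pos: [0.5192, 0.2015, 0.197]
tool_rot: [0.75, 0.662, -0.001, -0.0]
force: [-0.6, -0.6, 0.3]
finger_gap: 0.999
gripper_force: 0.0
```

```bash
python3 -c "
from h import *
delta(.523,.2055,.058,-.13)"
```

```text
tcp [0.5192 0.2015 0.197 ] turn [-0.1   0.07  0.29] shift(now) [  4.6   3.5 138.9] shift(after turn) [  4.4   3.3 139. ] t 10.58 gap 0.999
```

Emit:
play_rows:
  rows:
    - [[0,0,0],[4,2,15],0]
    - [[0,0,0],[0,0,25],0]
    - [[0,0,0],[0,0,28],0]
    - [[0,0,0],[0,0,28],0]
    - [[0,0,0],[0,0,22],0]
    - [[0,0,0],[0,0,14],0]
    - [[0,0,0],[0,0,7],0.2]
    - [[0,0,0],[0,0,0],0.4]
    - [[0,0,0],[0,0,0],0.6]
    - [[0,0,0],[0,0,0],0.7]
    - [[0,0,0],[0,0,0],0.8]
    - [[0,0,0],[0,0,0],0.9]

```text
t: 11.58
tcp_pos: [0.5236, 0.2049, 0.06]
tool_rot: [0.751, 0.661, 0.001, 0.001]
force: [-0.5, -1.2, 1.6]
finger_gap: 0.246
gripper_force: 39.0
```

Emit:
play_rows:
  rows:
    - [[0,0,0],[0,0,0],1]
    - [[0,0,0],[0,0,0],1]
    - [[0,0,0],[0,0,0],1]
    - [[0,0,0],[0,0,0],1]
    - [[0,0,0],[0,0,0],1]
    - [[0,0,0],[0,0,0],1]

```text
t: 12.08
tcp_pos: [0.5236, 0.205, 0.06]
tool_rot: [0.751, 0.661, 0.001, 0.001]
force: [-1.2, -1.5, 6.7]
finger_gap: 0.249
gripper_force: 39.2
```

Emit:
play_rows:
  rows:
    - [[0,0,0],[0,0,-8],1]
    - [[0,0,0],[0,0,-16],1]
    - [[0,0,0],[0,0,-28],1]
    - [[0,0,0],[0,0,-28],1]
    - [[0,0,0],[0,0,-28],1]
    - [[0,0,0],[0,0,-18],1]
    - [[0,0,0],[0,0,-10],1]
    - [[0,0,0],[0,0,0],1]

```text
t: 12.75
tcp_pos: [0.5238, 0.2055, 0.1973]
tool_rot: [0.751, 0.661, 0.002, 0.001]
force: [0.2, -0.1, -1.0]
finger_gap: 0.245
gripper_force: 39.3
```

```bash
python3 -c "
from h import *
delta(.541,-.1957,.2,-.081)"
```

```text
tcp [0.5238 0.2055 0.1973] turn [ 0.26 -0.09 -2.64] shift(now) [-395.7   67.9   -3.1] shift(after turn) [-398.5   49.6   -2.7] t 12.75 gap 0.245
```

Emit:
play_rows:
  rows:
    - [[0,0,-1.3],[-8,2,0],1]
    - [[0,0,-1.3],[-16,3,0],1]
    - [[0,0,0],[-25,4,0],1]
    - [[0,0,0],[-30,4,0],1]
    - [[0,0,0],[-30,4,0],1]
    - [[0,0,0],[-30,4,0],1]
    - [[0,0,0],[-30,4,0],1]
    - [[0,0,0],[-30,4,0],1]
    - [[0,0,0],[-30,4,0],1]
    - [[0,0,0],[-30,4,0],1]
    - [[0,0,0],[-30,4,0],1]
    - [[0,0,0],[-30,4,0],1]

```text
t: 13.75
tcp_pos: [0.5394, -0.1176, 0.193]
tool_rot: [0.736, 0.678, -0.001, -0.002]
force: [1.4, 0.7, -0.6]
finger_gap: 0.246
gripper_force: 39.3
```

Emit:
play_rows:
  rows:
    - [[0,0,0],[-30,4,0],1]
    - [[0,0,0],[-25,2,0],1]
    - [[0,0,0],[-15,0,0],1]
    - [[0,0,0],[-8,0,0],1]
    - [[0,0,0],[0,0,0],1]
    - [[0,0,0],[0,0,0],1]

```text
t: 14.25
tcp_pos: [0.5396, -0.1938, 0.194]
tool_rot: [0.736, 0.677, -0.0, -0.001]
force: [-0.1, 0.7, -1.0]
finger_gap: 0.248
gripper_force: 39.3
```

```bash
python3 -c "
from h import *
delta(.541,-.1957,.056,-.081)"
```

```text
tcp [ 0.5396 -0.1938  0.194 ] turn [-0.12 -0.1  -0.07] shift(now) [ -2.    1.8 138. ] shift(after turn) [ -1.8   1.6 138. ] t 14.25 gap 0.248
```

Emit:
play_rows:
  rows:
    - [[0,0,0],[-2,0,10],1]
    - [[0,0,0],[0,0,20],1]
    - [[0,0,0],[0,0,27],1]
    - [[0,0,0],[0,0,27],1]
    - [[0,0,0],[0,0,24],1]
    - [[0,0,0],[0,0,14],1]
    - [[0,0,0],[0,0,8],1]
    - [[0,0,0],[0,0,4],1]
    - [[0,0,0],[0,0,2],1]
    - [[0,0,0],[0,0,0],1]
    - [[0,0,0],[0,0,0],1]

```text
t: 15.17
tcp_pos: [0.5409, -0.1971, 0.0597]
tool_rot: [0.735, 0.678, 0.0, 0.001]
force: [-0.4, 0.9, -0.9]
finger_gap: 0.244
gripper_force: 39.3
```

Emit:
play_rows:
  rows:
    - [[0,0,0],[1,0,2],1]
    - [[0,0,0],[0,0,1],1]
    - [[0,0,0],[0,0,0.7],1]
    - [[0,0,0],[0,0,0],1]

```text
t: 15.5
tcp_pos: [0.5406, -0.1961, 0.0561]
tool_rot: [0.736, 0.678, 0.0, 0.001]
force: [-1.4, 0.8, 3.7]
finger_gap: 0.242
gripper_force: 39.8
```

Emit:
play_rows:
  rows:
    - [[0,0,0],[0,0,0],0.75]
    - [[0,0,0],[0,0,0],0.7]
    - [[0,0,0],[0,0,0],0.5]
    - [[0,0,0],[0,0,0],0.2]
    - [[0,0,0],[0,0,0],0]
    - [[0,0,0],[0,0,0],0]
    - [[0,0,0],[0,0,0],0]
    - [[0,0,0],[0,0,0],0]
    - [[0,0,0],[0,0,-10],0]
    - [[0,0,0],[0,0,-25],0]
    - [[0,0,0],[0,0,-32],0]
    - [[0,0,0],[0,0,-32],0]

```text
t: 16.5
tcp_pos: [0.5396, -0.1956, 0.1551]
tool_rot: [0.735, 0.678, -0.0, -0.001]
force: [0.6, 0.5, -0.8]
finger_gap: 1.0
gripper_force: 0.0
```

Emit:
play_rows:
  rows:
    - [[0,0,0],[0,0,-28],0]
    - [[0,0,0],[0,0,-12],0]
    - [[0,0,0],[10,0,0],0]
    - [[0,0,0],[20,0,0],0]

```text
t: 16.83
tcp_pos: [0.5433, -0.1673, 0.1955]
tool_rot: [0.736, 0.677, 0.0, 0.002]
force: [-0.1, 0.1, -1.0]
finger_gap: 0.997
gripper_force: 0.0
```

```bash
python3 -c "
from h import *
delta(.517,.1445,.2,-.19)
p,d=snapshot('side');cv2.imwrite('pics/s3.png',cv2.resize(p[60:250,200:400,::-1],(800,600)))"
```

```text
tcp [ 0.5433 -0.1673  0.1955] turn [0.2  0.1  6.04] shift(now) [308.5 -52.6  -5.3] shift(after turn) [301.2 -84.8  -4.5] t 16.83 gap 0.997
```

View pics/s3.png

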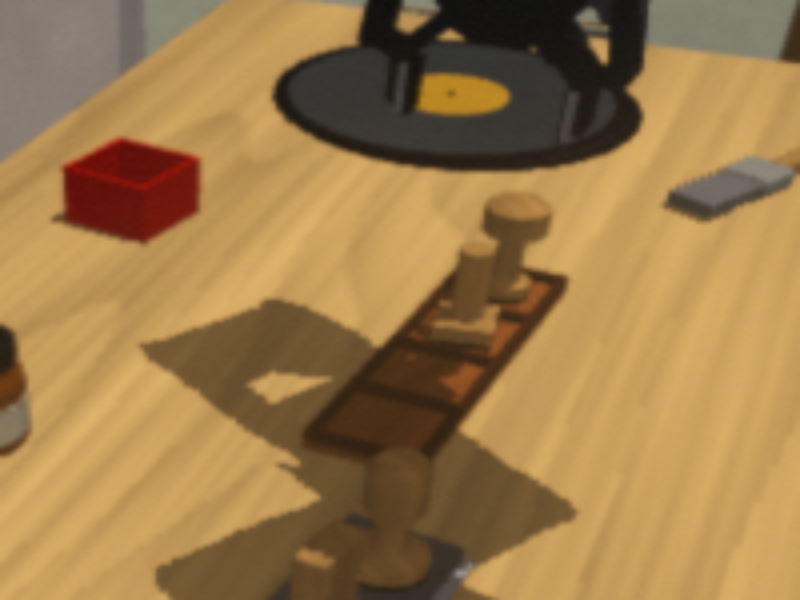

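The square stamp stands upright in the third bay (~(465,330)). Next is the oblong, turned 6°.

Emit:
play_rows:
  rows:
    - [[0,0,6],[0,0,0],0]
    - [[0,0,0],[15,-4,0],0]
    - [[0,0,0],[25,-7,0],0]
    - [[0,0,0],[33,-9,0],0]
    - [[0,0,0],[33,-9,0],0]
    - [[0,0,0],[33,-9,0],0]
    - [[0,0,0],[33,-9,0],0]
    - [[0,0,0],[33,-9,0],0]
    - [[0,0,0],[33,-9,0],0]
    - [[0,0,0],[30,-8,0],0]
    - [[0,0,0],[20,-6,0],0]
    - [[0,0,0],[13,-4,0],0]

```text
t: 17.88
tcp_pos: [0.5147, 0.1486, 0.1932]
tool_rot: [0.768, 0.64, -0.001, -0.001]
force: [-0.2, 0.4, -0.5]
finger_gap: 1.003
gripper_force: 0.0
```

Emit:
play_rows:
  rows:
    - [[0,0,0],[0,0,0],0]
    - [[0,0,0],[0,0,0],0]

```text
t: 18.05
tcp_pos: [0.5156, 0.1463, 0.1934]
tool_rot: [0.769, 0.64, -0.001, -0.001]
force: [-0.1, 0.4, -0.1]
finger_gap: 1.0
gripper_force: 0.0
```

```bash
python3 -c "
from h import *
delta(.517,.1445,.06,-.19)
c=get_calibration('wrist');p,d=snapshot('wrist');cv2.imwrite('pics/w2.png',p[:,:,::-1])"
```

```text
tcp [0.5156 0.1463 0.1934] turn [-0.11  0.03  0.42] shift(now) [ -1.5   2.  133.4] shift(after turn) [ -1.5   1.7 133.4] t 18.05 gap 1.0
```

View pics/w2.png

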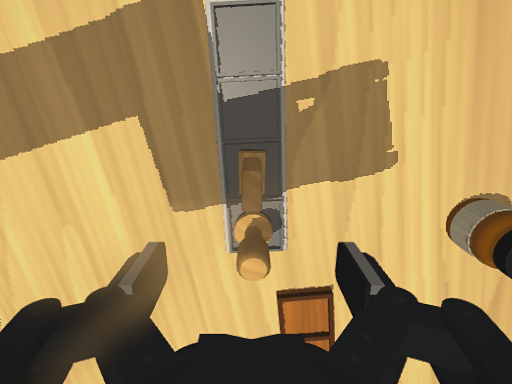

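The oblong's handle at (252,182) has edges parallel to the pads and is centred between them. I'll descend.

Emit:
play_rows:
  rows:
    - [[0,0,0.3],[-1,0,15],0]
    - [[0,0,0],[0,0,25],0]
    - [[0,0,0],[0,0,28],0]
    - [[0,0,0],[0,0,28],0]
    - [[0,0,0],[0,0,20],0]
    - [[0,0,0],[0,0,12],0]
    - [[0,0,0],[0,0,6],0.2]
    - [[0,0,0],[0,0,0],0.4]
    - [[0,0,0],[0,0,0],0.6]
    - [[0,0,0],[0,0,0],0.7]
    - [[0,0,0],[0,0,0],0.8]
    - [[0,0,0],[0,0,0],0.9]

```text
t: 19.1
tcp_pos: [0.5174, 0.1442, 0.0611]
tool_rot: [0.772, 0.636, 0.001, 0.001]
force: [0.3, 0.1, -0.9]
finger_gap: 0.207
gripper_force: 42.5
```

Emit:
play_rows:
  rows:
    - [[0,0,0],[0,0,0],1]
    - [[0,0,0],[0,0,0],1]
    - [[0,0,0],[0,0,0],1]
    - [[0,0,0],[0,0,0],1]
    - [[0,0,0],[0,0,0],1]
    - [[0,0,0],[0,0,0],1]

```text
t: 19.6
tcp_pos: [0.5172, 0.1441, 0.0608]
tool_rot: [0.772, 0.636, 0.0, 0.0]
force: [-0.7, -1.1, 6.0]
finger_gap: 0.204
gripper_force: 43.5
```

Emit:
play_rows:
  rows:
    - [[0,0,0],[0,0,-8],1]
    - [[0,0,0],[0,0,-16],1]
    - [[0,0,0],[0,0,-28],1]
    - [[0,0,0],[0,0,-28],1]
    - [[0,0,0],[0,0,-28],1]
    - [[0,0,0],[0,0,-18],1]
    - [[0,0,0],[0,0,-10],1]
    - [[0,0,0],[0,0,0],1]

```text
t: 20.27
tcp_pos: [0.518, 0.1444, 0.1984]
tool_rot: [0.772, 0.636, 0.002, 0.001]
force: [-0.3, 0.4, -1.8]
finger_gap: 0.203
gripper_force: 42.6
```

```bash
python3 -c "
from h import *
delta(.5463,-.1299,.2,-.081)"
```

```text
tcp [0.518  0.1444 0.1984] turn [ 0.27 -0.06 -6.34] shift(now) [-263.9   80.    -1.6] shift(after turn) [-271.1   50.4   -1.6] t 20.27 gap 0.203
```

Emit:
play_rows:
  rows:
    - [[0,0,-3.2],[0,0,0],1]
    - [[0,0,-3.2],[0,0,0],1]
    - [[0,0,0],[-8,2,0],1]
    - [[0,0,0],[-16,3,0],1]
    - [[0,0,0],[-25,5,0],1]
    - [[0,0,0],[-30,6,0],1]
    - [[0,0,0],[-30,6,0],1]
    - [[0,0,0],[-30,6,0],1]
    - [[0,0,0],[-30,6,0],1]
    - [[0,0,0],[-30,5,0],1]
    - [[0,0,0],[-30,5,0],1]
    - [[0,0,0],[-20,3,0],1]

```text
t: 21.27
tcp_pos: [0.5433, -0.1111, 0.1947]
tool_rot: [0.736, 0.677, -0.001, -0.0]
force: [-0.1, 1.1, -1.3]
finger_gap: 0.209
gripper_force: 42.6
```

Emit:
play_rows:
  rows:
    - [[0,0,0],[-12,2,0],1]
    - [[0,0,0],[-8,1,0],1]
    - [[0,0,0],[0,0,0],1]
    - [[0,0,0],[0,0,0],1]

```text
t: 21.6
tcp_pos: [0.5445, -0.1273, 0.1955]
tool_rot: [0.735, 0.678, -0.0, -0.001]
force: [0.4, 0.0, -0.2]
finger_gap: 0.208
gripper_force: 42.6
```

```bash
python3 -c "
from h import *
delta(.5463,-.1299,.0568,-.081)"
```

```text
tcp [ 0.5445 -0.1273  0.1955] turn [-0.09 -0.06  0.01] shift(now) [ -2.6   2.2 138.7] shift(after turn) [ -2.4   2.  138.7] t 21.6 gap 0.208
```

Emit:
play_rows:
  rows:
    - [[0,0,0],[-2,0,10],1]
    - [[0,0,0],[0,0,20],1]
    - [[0,0,0],[0,0,27],1]
    - [[0,0,0],[0,0,27],1]
    - [[0,0,0],[0,0,24],1]
    - [[0,0,0],[0,0,14],1]
    - [[0,0,0],[0,0,8],1]
    - [[0,0,0],[0,0,4],1]
    - [[0,0,0],[0,0,2],1]
    - [[0,0,0],[0,0,0],1]
    - [[0,0,0],[0,0,0],1]

```text
t: 22.52
tcp_pos: [0.5456, -0.13, 0.0609]
tool_rot: [0.735, 0.678, 0.0, 0.001]
force: [-0.3, -0.0, -0.4]
finger_gap: 0.207
gripper_force: 42.6
```

Emit:
play_rows:
  rows:
    - [[0,0,0],[0,0,2],1]
    - [[0,0,0],[0,0,1],1]
    - [[0,0,0],[0,0,1],1]
    - [[0,0,0],[0,0,0],1]

```text
t: 22.85
tcp_pos: [0.5453, -0.1303, 0.0568]
tool_rot: [0.735, 0.678, 0.0, 0.001]
force: [-0.7, -0.8, 3.0]
finger_gap: 0.202
gripper_force: 43.0
```

Emit:
play_rows:
  rows:
    - [[0,0,0],[0,0,0],0.78]
    - [[0,0,0],[0,0,0],0.7]
    - [[0,0,0],[0,0,0],0.5]
    - [[0,0,0],[0,0,0],0.2]
    - [[0,0,0],[0,0,0],0]
    - [[0,0,0],[0,0,0],0]
    - [[0,0,0],[0,0,0],0]
    - [[0,0,0],[0,0,0],0]
    - [[0,0,0],[0,0,-10],0]
    - [[0,0,0],[0,0,-25],0]
    - [[0,0,0],[0,0,-32],0]
    - [[0,0,0],[0,0,-32],0]

```text
t: 23.85
tcp_pos: [0.5442, -0.1297, 0.1562]
tool_rot: [0.735, 0.678, -0.0, -0.001]
force: [0.4, 0.2, -0.4]
finger_gap: 1.001
gripper_force: 0.0
```

Emit:
play_rows:
  rows:
    - [[0,0,0],[0,0,-28],0]
    - [[0,0,0],[0,0,-12],0]
    - [[0,0,0],[10,0,0],0]
    - [[0,0,0],[20,0,0],0]

```text
t: 24.18
tcp_pos: [0.548, -0.1012, 0.1965]
tool_rot: [0.736, 0.677, 0.001, 0.002]
force: [-0.2, 0.6, 0.0]
finger_gap: 1.001
gripper_force: 0.0
```

```bash
python3 -c "
from h import *
delta(.505,.077,.2,-.13)
p,d=snapshot('side');cv2.imwrite('pics/s4.png',cv2.resize(p[60:250,200:400,::-1],(800,600)))"
```

```text
tcp [ 0.548  -0.1012  0.1965] turn [0.19 0.08 2.69] shift(now) [174.  -57.6  -4. ] shift(after turn) [171.1 -65.7  -3.5] t 24.18 gap 1.001
```

View pics/s4.png

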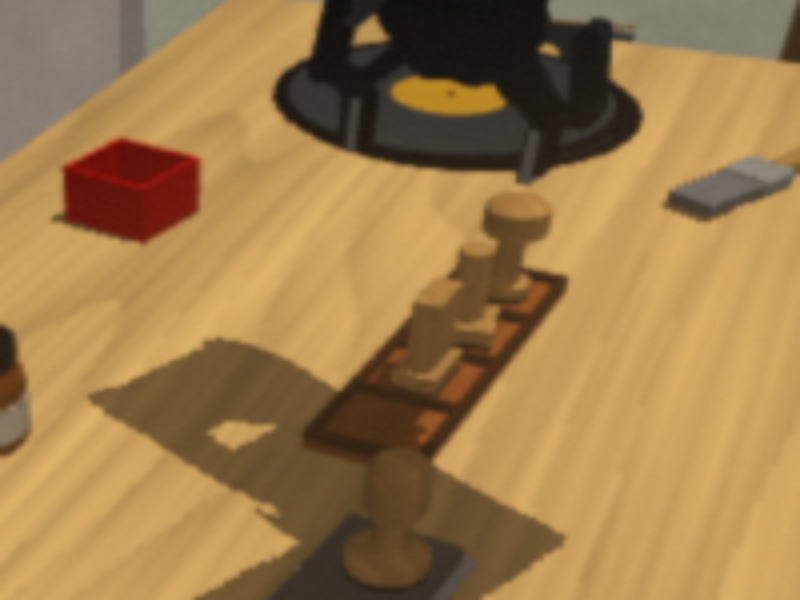

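The oblong stands upright in the second bay (~(430,370)). The round stamp is last.

Emit:
play_rows:
  rows:
    - [[0,0,2.7],[0,0,0],0]
    - [[0,0,0],[10,-4,0],0]
    - [[0,0,0],[20,-8,0],0]
    - [[0,0,0],[28,-11,0],0]
    - [[0,0,0],[28,-11,0],0]
    - [[0,0,0],[28,-11,0],0]
    - [[0,0,0],[28,-11,0],0]
    - [[0,0,0],[18,-6,0],0]
    - [[0,0,0],[9,-2,0],0]
    - [[0,0,0],[0,0,0],0]
    - [[0,0,0],[0,0,0],0]

```text
t: 25.15
tcp_pos: [0.5053, 0.0759, 0.1948]
tool_rot: [0.75, 0.661, -0.0, 0.0]
force: [-0.3, -0.3, -0.1]
finger_gap: 1.0
gripper_force: 0.0
```

```bash
python3 -c "
from h import *
delta(.505,.077,.070,-.13)"
```

```text
tcp [0.5053 0.0759 0.1948] turn [-0.02  0.03  0.25] shift(now) [  1.1  -0.4 124.8] shift(after turn) [  1.1  -0.4 124.8] t 25.15 gap 1.0
```

Emit:
play_rows:
  rows:
    - [[0,0,0],[1,-1,15],0]
    - [[0,0,0],[0,0,25],0]
    - [[0,0,0],[0,0,26],0]
    - [[0,0,0],[0,0,25],0]
    - [[0,0,0],[0,0,17],0]
    - [[0,0,0],[0,0,11],0]
    - [[0,0,0],[0,0,6],0.2]
    - [[0,0,0],[0,0,0],0.4]
    - [[0,0,0],[0,0,0],0.5]
    - [[0,0,0],[0,0,0],0.6]
    - [[0,0,0],[0,0,0],0.7]
    - [[0,0,0],[0,0,0],0.8]

```text
t: 26.15
tcp_pos: [0.5052, 0.0766, 0.071]
tool_rot: [0.751, 0.661, 0.001, 0.001]
force: [0.5, -1.2, 1.6]
finger_gap: 0.359
gripper_force: 39.8
```

Emit:
play_rows:
  rows:
    - [[0,0,0],[0,0,0],1]
    - [[0,0,0],[0,0,0],1]
    - [[0,0,0],[0,0,0],1]
    - [[0,0,0],[0,0,0],1]
    - [[0,0,0],[0,0,0],1]
    - [[0,0,0],[0,0,0],1]

```text
t: 26.65
tcp_pos: [0.5052, 0.0767, 0.071]
tool_rot: [0.751, 0.661, 0.001, 0.001]
force: [0.3, -0.5, 6.5]
finger_gap: 0.364
gripper_force: 40.3
```

Emit:
play_rows:
  rows:
    - [[0,0,0],[0,0,-8],1]
    - [[0,0,0],[0,0,-16],1]
    - [[0,0,0],[0,0,-28],1]
    - [[0,0,0],[0,0,-28],1]
    - [[0,0,0],[0,0,-28],1]
    - [[0,0,0],[0,0,-14],1]
    - [[0,0,0],[0,0,-5],1]
    - [[0,0,0],[0,0,0],1]

```text
t: 27.32
tcp_pos: [0.5049, 0.077, 0.1985]
tool_rot: [0.751, 0.661, 0.001, 0.001]
force: [0.2, 0.7, -1.9]
finger_gap: 0.363
gripper_force: 39.8
```

```bash
python3 -c "
from h import *
delta(.5516,-.0641,.2,-.081)"
```

```text
tcp [0.5049 0.077  0.1985] turn [ 0.15 -0.01 -2.64] shift(now) [-134.    64.3   -1.4] shift(after turn) [-136.8   58.    -1.5] t 27.32 gap 0.363
```

Place at TCP z ≈ 0.067.

Emit:
play_rows:
  rows:
    - [[0,0,-2.6],[0,0,0],1]
    - [[0,0,0],[-8,4,0],1]
    - [[0,0,0],[-16,7,0],1]
    - [[0,0,0],[-24,10,0],1]
    - [[0,0,0],[-27,11,0],1]
    - [[0,0,0],[-27,11,0],1]
    - [[0,0,0],[-20,8,0],1]
    - [[0,0,0],[-10,5,0],1]
    - [[0,0,0],[-5,2,0],1]
    - [[0,0,0],[0,0,0],1]
    - [[0,0,0],[0,0,0],1]

```text
t: 28.23
tcp_pos: [0.5501, -0.0637, 0.1964]
tool_rot: [0.736, 0.677, -0.0, -0.001]
force: [-0.5, 0.1, -0.7]
finger_gap: 0.359
gripper_force: 39.8
```

```bash
python3 -c "
from h import *
delta(.5516,-.0641,.067,-.081)"
```

```text
tcp [ 0.5501 -0.0637  0.1964] turn [-0.13 -0.06 -0.07] shift(now) [ -0.4   1.8 129.4] shift(after turn) [ -0.3   1.5 129.4] t 28.23 gap 0.359
```

Emit:
play_rows:
  rows:
    - [[0,0,0],[0,1,10],1]
    - [[0,0,0],[0,0,20],1]
    - [[0,0,0],[0,0,26],1]
    - [[0,0,0],[0,0,26],1]
    - [[0,0,0],[0,0,20],1]
    - [[0,0,0],[0,0,12],1]
    - [[0,0,0],[0,0,7],1]
    - [[0,0,0],[0,0,4],1]
    - [[0,0,0],[0,0,2],1]
    - [[0,0,0],[0,0,0],1]
    - [[0,0,0],[0,0,0],1]

```text
t: 29.15
tcp_pos: [0.5526, -0.0645, 0.0708]
tool_rot: [0.735, 0.678, 0.0, 0.001]
force: [0.4, 0.1, -1.1]
finger_gap: 0.359
gripper_force: 39.8
```

Emit:
play_rows:
  rows:
    - [[0,0,0],[0,-1,2],1]
    - [[0,0,0],[0,0,1],1]
    - [[0,0,0],[0,0,0.8],1]
    - [[0,0,0],[0,0,0],1]

```text
t: 29.48
tcp_pos: [0.5512, -0.0646, 0.067]
tool_rot: [0.736, 0.678, 0.0, 0.0]
force: [-1.2, -0.1, 3.8]
finger_gap: 0.364
gripper_force: 40.2
```

Emit:
play_rows:
  rows:
    - [[0,0,0],[0,0,0],0.62]
    - [[0,0,0],[0,0,0],0.55]
    - [[0,0,0],[0,0,0],0.4]
    - [[0,0,0],[0,0,0],0.2]
    - [[0,0,0],[0,0,0],0]
    - [[0,0,0],[0,0,0],0]
    - [[0,0,0],[0,0,0],0]
    - [[0,0,0],[0,0,0],0]
    - [[0,0,0],[0,0,-10],0]
    - [[0,0,0],[0,0,-25],0]
    - [[0,0,0],[0,0,-32],0]
    - [[0,0,0],[0,0,-32],0]

```text
t: 30.48
tcp_pos: [0.5504, -0.0643, 0.1664]
tool_rot: [0.736, 0.678, -0.0, -0.001]
force: [0.3, -0.6, 0.6]
finger_gap: 1.0
gripper_force: 0.0
```

Emit:
play_rows:
  rows:
    - [[0,0,0],[0,0,-28],0]
    - [[0,0,0],[10,0,-15],0]
    - [[0,0,0],[20,0,0],0]
    - [[0,0,0],[30,0,0],0]
    - [[0,0,0],[30,0,0],0]
    - [[0,0,0],[30,0,0],0]
    - [[0,0,0],[30,0,0],0]
    - [[0,0,0],[30,0,0],0]
    - [[0,0,0],[20,0,0],0]
    - [[0,0,0],[10,0,0],0]
    - [[0,0,0],[0,0,0],0]
    - [[0,0,0],[0,0,0],0]

```text
t: 31.48
tcp_pos: [0.5681, 0.1445, 0.2086]
tool_rot: [0.735, 0.678, -0.0, 0.0]
force: [0.1, -0.8, 0.9]
finger_gap: 1.005
gripper_force: 0.0
```

Run:
```python
from h import *
p,d=snapshot('top');a=cv2.resize(p[195:285,260:420,::-1],(800,450),interpolation=cv2.INTER_CUBIC)
p,d=snapshot('side');c=get_calibration('side');cv2.imwrite('pics/s5.png',a)
P=cloud(c,d);m=((P[...,2]>.06)&(P[...,2]<.12)&(P[...,0]>.45)&(P[...,0]<.62)&(P[...,1]<-.03)&(P[...,1]>-.32)).astype(np.uint8)
N,L=cv2.connectedComponents(m)
for i in range(1,N):
    q=P[L==i]
    if len(q)>15:
        r=R.from_euler('z',.081).apply(q-[.5436,-.1628,0]);print(len(q),((r.min(0)+r.max(0))/2).round(4),"zmax",r[:,2].max().round(4))
```

```text
245 [-0.0036 -0.0984  0.0786] zmax 0.0967
559 [-0.0018  0.0372  0.0806] zmax 0.1006
```

View pics/s5.png

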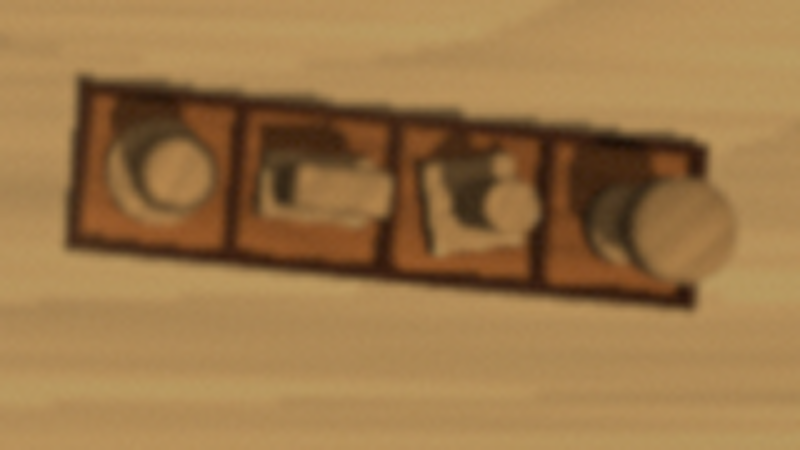

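The top view shows all four stamps upright, one to a bay, with their feet near the bay centres: round (160,172), oblong (315,188), square (480,205), mushroom (~640,225). I'll hand in.

```bash
python3 -c "
from station import *
print(sign_off())"
```

```text
the job is handed in; nothing more can be done
None
```

The four stamps stand upright in the rack in reverse order (round, oblong, square, mushroom from left to right), the jar was not touched, and the job is handed in at about 32 s; the hand-in returned no verdict.

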